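Pack the slack beside a food pan in the pan rail

ROBOT

A 6-joint arm with a two-finger parallel gripper is mounted at the origin on the work surface. World frame = base frame: x ahead of the robot, y to its left, z up, the work surface at z = 0. Lengths are in m, angles in degrees, forces in N, time in s.
With the tool pointing down it reaches from about 0.425 to 0.925 m from the base axis. Payload 12.5 kg.
Tool frame: the origin (TCP) lies midway between the tips of the shut fingers; the grasp point (between the pads) lies 19 mm behind it (ctrl.grip_point_offset is the distance from the TCP to the grasp point, in m); z points along the fingers, x is the direction in which the jaws open and shut, and the axes are right-handed (so a half turn about z gives the same grasp; the last joint's range is limited). The gripper opens to 85 mm and grips with 20 to 120 N. Pads are 22 mm wide; open, the fingers measure 114 mm over their backs; the gripper's body (76 mm by 85 mm) begins 54 mm behind the grasp point. The pads swing forward as they close: fully open they stand 13 mm farther back than shut.
Start: joints at [-80.764, 28.126, 89.318, -0, 62.55, -6.05], TCP at [0.165, -0.603, 0.231] pointing down, gripper open.
Joint ranges: [-177.58, 177.58], [-47.91, 125.51], [2.72, 160], [-65.01, 245.01], [3.68, 167.84], [-153.87, 153.87]. Speed limits (degrees/s): [127.2, 127.2, 159.86, 180, 180, 180].

INTERFACE

Orientations are given as [roll, pitch, yaw] about the fixed x, y, z axes, in that order (R = Rz(yaw) Ry(pitch) Rx(roll)).
In Python, from cell import ctrl, optics gives the robot as it stands.
- The arm moves only by the tool step_arm, never from a script. Its argument "rows" is a list of rows, each an object with "travel": the shift along the tool's x, y, z in m, a list of three; "delta_rot": the turn, a rotation vector about the tool's x, y, z in degrees, a list of three; "fingers": the gripper command: -1 is shut, 1 is fully open, values between are in proportion. A call has 1 to 5 rows; each row is the pose to reach, as a shift and turn from the pose commanded when the call began, along the tool's axes at that moment; what a row does not reach only later rows make up. A row lasts 1/12 s, in which the tool goes at most 41.7 mm and 7.16 degrees, less where a joint would pass 70% of its speed; a pose out of reach is approached as far as the arm can. A call with a gripper value outside its range is refused whole. The fingers move at their own pace and stop on an object; the grip force is fixed at half the most. Time passes only in rows, so rows that repeat a pose let the fingers close. It gives the time, the measured TCP pose, the force and the opening at its end, in the units of the state.
- ctrl.observe(): the state, without advancing time (a new reading comes with each control period).
- optics.camera(name): name is "side" or "top"; returns (picture, depth): 480x640x3 uint8, red, green, blue; 480x640 float32, m along the optical axis (not along the pixel's ray), 0 where there is no reading.
- optics.calibration(name): a dict with "fx", "fy", "cx", "cy" (pixels), "dist" ([k1, k2, p1, p2, k3] as OpenCV has them; the pictures are not rectified), "pose" (4x4, takes a point from camera to world coordinates). Camera axes: x right, y down, z forward; pixel columns grow to the right and rows downward; lengths in m; the calibration is good to about 2 mm. A picture is of the moment at which its call begins. calibration takes no time and is no camera call.
- ctrl.sign_off(): hands the job in, once; it reports no verdict.
The state is a dict: "time": time; "q": joint angles; "qvel": joint speeds; "joint_efforts": joint torques, N m; "tcp_pos": TCP position; "ee_rot": TCP orientation; "wrist_force": force on the tool from outside, world axes, zero at the start; "torque": the same for the moment, N m; "gripper_width": opening from 0.0 (shut) to 1.0 (fully open).
Only numpy, scipy, OpenCV 4.12 (cv2) and the standard library are available. Lean on these libraries where they do the work, as an engineer would, in place of code of your own. Each camera call takes 0.05 s, during which the arm holds its last target.

TASK

Find by trial which of the three spacers fits snugly in the gap between the end wall with the yellow roller and the pan beside it, and leave that one fully home on the floor of the gap, upright, about over the roller, holding the roller pushed back. Feel your way and never force a spacer that is too thick or press hard on the rail or its pans; leave the other two spacers standing upright on the counter, clear of the gap, and leave everything else alone.

Things in the scene. Friction and masses are not known exactly. Their poses are not given: they have to be found in the camera images.
- rail: Steel pan rail fixed to the counter: three bays side by side along its y, each with a loose lidded pan (0.37 kg, sides vertical, 164 mm long, 60 mm high, handle to 68 mm) against its far divider. x: along the gaps, y: from end wall to pans. End wall: 12 mm thick, 45 mm high, top rounded (6 mm radius), inner face at y = 0. Bay floor at z = 5 mm. Origin: under the middle of the wall's inner face, on the counter.
- gap_mouth (a point): Mouth of the gap to fill: middle of the end wall's inner face, at its top, 45 mm above the counter. Axes as the rail's. The gap spans from here along +y to the pan, whose side rises 15 mm higher than the wall, and 85 mm either way in x. Pans swap places between runs, so it is 13.2, 17.2 or 21.2 mm wide (1.2 mm more than one of the spacers), not measured.
- roller (a joint): Yellow spring roller in the end wall (black housing outside), mid-gap, 28 mm across, 20 mm long, axis along the gap, 22 mm above the counter. Value in m: 0 free, standing 3.5 mm out into the gap; grows as pushed back. A snug spacer holds it at 2 to 3.5 mm, a thinner one near 0. Spring: 1 N at 0, 4 N at 3.5 mm; a fitting spacer needs some 3 to 8 N down to pass it.
- spacer_thin: Orange plastic spacer, 12 mm thick (its y), 50 mm wide (its x), 90 mm tall (its z), standing on the counter. The upper 35 mm is a tab of the same thickness, only 30 mm wide, in the middle: the grip, to be taken across the 30 mm. Square lower edges. Weighs about 70 g. Either face may go to the pan. Origin: centre of its underside.
- spacer_middle: Green plastic spacer, 16 mm thick (its y), 50 mm wide (its x), 90 mm tall (its z), standing on the counter. The upper 35 mm is a tab of the same thickness, only 30 mm wide, in the middle: the grip, to be taken across the 30 mm. Square lower edges. Weighs about 90 g. Either face may go to the pan. Origin: centre of its underside.
- spacer_thick: Blue plastic spacer, 20 mm thick (its y), 50 mm wide (its x), 90 mm tall (its z), standing on the counter. The upper 35 mm is a tab of the same thickness, only 30 mm wide, in the middle: the grip, to be taken across the 30 mm. Square lower edges. Weighs about 110 g. Either face may go to the pan. Origin: centre of its underside.
- oil_bottle: Bystander, to be left alone: green glass oil bottle, 60 mm across, 190 mm tall. Origin: centre of its underside.
- spice_jar: Bystander, to be left alone: amber jar with red cap, 48 mm across, 85 mm tall. Origin: centre of its underside.
- bowl: Bystander, to be left alone: white bowl, 120 mm across, 55 mm tall. Origin: centre of its underside.
- mug: Bystander, to be left alone: blue mug, 76 mm across, 85 mm tall. Origin: centre of its underside.
- spoon: Bystander, to be left alone: spoon lying on the counter.
- tin: Bystander, to be left alone: tin can with paper label, 74 mm across, 100 mm tall. Origin: centre of its underside.
- ramekin: Bystander, to be left alone: terracotta ramekin, 80 mm across, 45 mm tall. Origin: centre of its underside.
Things that resemble listed ones, but are neither listed nor needed, are in the scene too. Of the things that look like the spacer_middle, take the one that is farthest from the robot's base at the start.

How it is judged (in metres and radians):
At the end, for the whole second after the job is handed in: One spacer is in the gap, underside within 3 mm of the bay floor, within 30 mm of the middle along the gap, straight within 0.07 rad, roller pushed back over 1.5 mm; the other two stand on the counter, upright within 0.1 rad, over 90 mm from the middle of the gap; all three at rest (value of joint roller above 0.0015 m and ((z of spacer_thin in the frame of rail between 0.002 and 0.008 m and y of spacer_thin in the frame of rail between 0.003 and 0.018 m and x of spacer_thin in the frame of rail between -0.03 and 0.03 m and angle between the z axis of spacer_thin and the z axis of rail, either way round below 0.07 rad and angle between the y axis of spacer_thin and the y axis of rail, either way round below 0.07 rad and linear speed of each of spacer_thin, spacer_middle, spacer_thick below 0.01 m/s and height (world z) of spacer_middle between -0.003 and 0.004 m and angle between each of spacer_middle, spacer_thick's own z axis and vertical below 0.1 rad and horizontal distance between each of spacer_middle, spacer_thick and gap_mouth above 0.09 m and height (world z) of spacer_thick between -0.003 and 0.004 m) or (z of spacer_middle in the frame of rail between 0.002 and 0.008 m and y of spacer_middle in the frame of rail between 0.003 and 0.018 m and x of spacer_middle in the frame of rail between -0.03 and 0.03 m and angle between the z axis of spacer_middle and the z axis of rail, either way round below 0.07 rad and angle between the y axis of spacer_middle and the y axis of rail, either way round below 0.07 rad and linear speed of each of spacer_middle, spacer_thin, spacer_thick below 0.01 m/s and height (world z) of spacer_thin between -0.003 and 0.004 m and angle between each of spacer_thin, spacer_thick's own z axis and vertical below 0.1 rad and horizontal distance between each of spacer_thin, spacer_thick and gap_mouth above 0.09 m and height (world z) of spacer_thick between -0.003 and 0.004 m) or (z of spacer_thick in the frame of rail between 0.002 and 0.008 m and y of spacer_thick in the frame of rail between 0.003 and 0.018 m and x of spacer_thick in the frame of rail between -0.03 and 0.03 m and angle between the z axis of spacer_thick and the z axis of rail, either way round below 0.07 rad and angle between the y axis of spacer_thick and the y axis of rail, either way round below 0.07 rad and linear speed of each of spacer_thick, spacer_thin, spacer_middle below 0.01 m/s and height (world z) of spacer_thin between -0.003 and 0.004 m and angle between each of spacer_thin, spacer_middle's own z axis and vertical below 0.1 rad and horizontal distance between each of spacer_thin, spacer_middle and gap_mouth above 0.09 m and height (world z) of spacer_middle between -0.003 and 0.004 m))); the robot touches nothing.
It fails at once if the pan rail is loaded with more than 55 N, by pressing on it or on its pans (the pans' own weight is 11 N of it) (contact force between rail and anything else above 55 N).
It fails at once if a bystander is moved by more than 30 mm (distance of any of oil_bottle, spice_jar, bowl, mug, spoon, tin, ramekin from where it was at the start of the episode above 0.03 m).
It also fails if it takes over 72 s, if anything falls off the work surface, if the arm or the gripper's body presses on something with over 40 N, if the wrist force passes 120 N, or if a joint passes its speed limit or range.

## Working session

There is one attempt and no reset: what is moved stays moved. The work goes in short steps, Python scripts to look and compute and a tool call to move; the robot and the scene stay as the last step left them, time stands still between calls to the robot, and variables do not carry over. Pictures are saved under pics/ and viewed, and the job is handed in when it is done.

Besides the shell and the picture viewer there is one more tool, called after ">>>" as name(argument=value, ...), one argument or row to a line, values as JSON. step_arm: Moves the arm, as the interface text tells. Its arguments: {"type":"object","properties":{"rows":{"type":"array","items":{"type":"object","properties":{"travel":{"type":"array","items":{"type":"number"}},"delta_rot":{"type":"array","items":{"type":"number"}},"fingers":{"type":"number"}}}}},"required":["rows"]}

```bash
ls; mkdir -p pics; python3 - <<'E'
from cell import ctrl, optics
import cv2,numpy as np
print(ctrl.observe()); print(ctrl.grip_point_offset)
for n in("side","top"):
    p,d=optics.camera(n); cv2.imwrite(f"pics/{n}0.png",p[:,:,::-1]); np.savez(f"{n}0.npz",p=p,d=d); c=optics.calibration(n); print(n,c)
E
```

```text
pics
{'time': 0.0, 'q': array([-8.07645256e+01,  2.81645859e+01,  8.93489070e+01,  1.13934746e-03,
        6.25485280e+01, -6.05104396e+00]), 'qvel': array([ 0.08479307,  0.05393198, -0.06521598, -0.07515363, -0.1069029 ,
        0.00418208]), 'joint_efforts': array([ 1.18080563e-03, -6.18446159e+01, -2.61585492e+01, -7.33253569e-05,
        4.04530336e-03,  7.95247473e-06]), 'tcp_pos': array([ 0.1647646 , -0.60267216,  0.2307303 ]), 'ee_rot': array([-1.79992457e+02,  6.15689365e-02, -7.47140034e+01]), 'wrist_force': array([ 0.65188256,  0.13149185, -0.32774624]), 'torque': array([-0.00818327,  0.04594076,  0.03887502]), 'gripper_width': 1.0033921156279695}
0.0187
side {'fx': 521.3568811976072, 'fy': 521.3568811976072, 'cx': 320.6540016163999, 'cy': 249.13837294949826, 'dist': array([0.02058558, 0.        , 0.        , 0.        , 0.        ]), 'pose': array([[-0.81420505, -0.38117345,  0.43792345, -0.05286299],
       [-0.58050945,  0.52295552, -0.62412042,  0.82883161],
       [ 0.00888365, -0.7623807 , -0.64706781,  0.96375997],
       [ 0.        ,  0.        ,  0.        ,  1.        ]])}
top {'fx': 581.7861483126654, 'fy': 581.7861483126654, 'cx': 315.46497273242886, 'cy': 243.69047878726593, 'dist': array([-0.0784913,  0.       ,  0.       ,  0.       ,  0.       ]), 'pose': array([[-0.01938113, -0.99101095,  0.13236943,  0.34164555],
       [-0.9998105 ,  0.01896832, -0.00437901, -0.04543417],
       [ 0.00182882, -0.13242922, -0.99119078,  1.52086123],
       [ 0.        ,  0.        ,  0.        ,  1.        ]])}
```

View pics/top0.png

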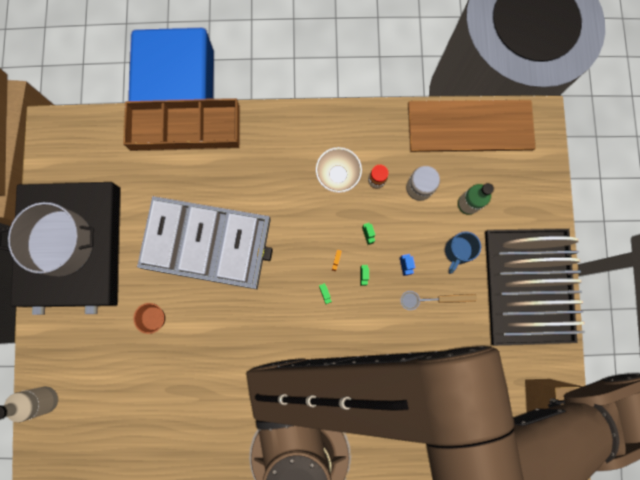

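View pics/side0.png

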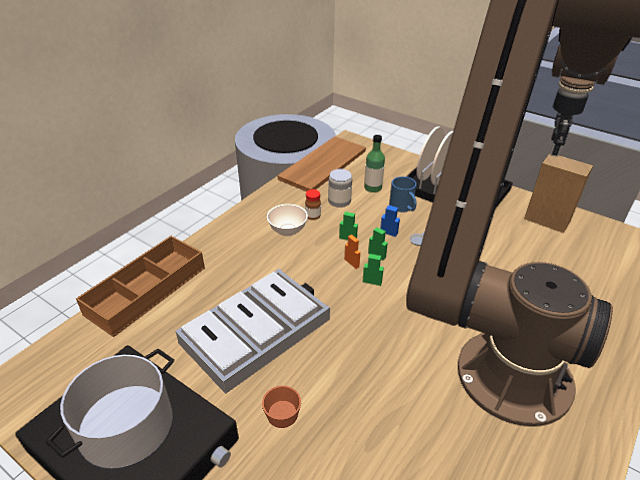

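The top view shows three green candidates at (370,233), (365,274) and (325,293). Orange is at (337,260), blue at (407,264), and the rail is at about (205,243) with its black roller housing at (268,254). Next I measure them.

```bash
cat > h.py <<'E'
import cv2,numpy as np
from cell import ctrl, optics
def K(c): return np.array([[c['fx'],0,c['cx']],[0,c['fy'],c['cy']],[0,0,1.]])
def rays(name,uv):
    c=optics.calibration(name)
    n=cv2.undistortPoints(np.asarray(uv,float).reshape(-1,1,2),K(c),np.array(c['dist'])).reshape(-1,2)
    return c['pose'][:3,3], np.c_[n,np.ones(len(n))], c['pose'][:3,:3]
def onplane(name,uv,z):
    o,n,R=rays(name,uv); w=n@R.T; return o+w*((z-o[2])/w[:,2])[:,None]
def pts(name,d,mask):
    v,u=np.nonzero(mask&(d>0)); o,n,R=rays(name,np.c_[u,v]); 
    return o+(n*d[v,u][:,None])@R.T, np.c_[u,v]
def proj(name,P):
    c=optics.calibration(name); T=np.linalg.inv(c['pose'])
    return cv2.projectPoints(np.asarray(P,float).reshape(-1,1,3),cv2.Rodrigues(T[:3,:3])[0],T[:3,3],K(c),np.array(c['dist']))[0].reshape(-1,2)
def hsvmask(p,lo,hi):
    return cv2.inRange(cv2.cvtColor(p,cv2.COLOR_RGB2HSV),np.array(lo),np.array(hi))>0
COL={'orange':((8,150,120),(18,255,255)),'green':((45,150,80),(75,255,255)),'blue':((105,170,100),(120,255,255))}
E
python3 - <<'E'
from h import *
for n in('top','side'):
    f=np.load(n+'0.npz'); p,d=f['p'],f['d']
    for c,(lo,hi) in COL.items():
        m=hsvmask(p,lo,hi).astype(np.uint8)
        k,l,st,ce=cv2.connectedComponentsWithStats(m)
        for i in range(1,k):
            if st[i,4]<40 or st[i,4]>2500: continue
            P,uv=pts(n,d,l==i)
            r=[]
            hi_=P[:,2]>0.078
            if hi_.sum()>5:
                q=P[hi_]; r=cv2.minAreaRect((q[:,:2]*1000).astype(np.float32))
            al=cv2.minAreaRect((P[:,:2]*1000).astype(np.float32))
            print(n,c,ce[i].round(1),st[i],'zmax',np.percentile(P[:,2],98).round(3),'zmin',P[:,2].min().round(3),'top',np.round(np.hstack([np.hstack(x) if hasattr(x,'__len__') else x for x in r]) if len(r) else 0,1),'n',hi_.sum(),'all',np.round(np.hstack([np.hstack(al[:2]),al[2]]),1), 'dist',np.hypot(*P[:,:2].mean(0)).round(3))
E
python3 - <<'E'
import cv2
a=cv2.imread('pics/top0.png');b=cv2.imread('pics/side0.png')
cv2.imwrite('pics/cropt.png',cv2.resize(a[215:310,310:430],None,fx=6,fy=6,interpolation=cv2.INTER_CUBIC))
cv2.imwrite('pics/crops.png',cv2.resize(b[195:295,320:420],None,fx=6,fy=6,interpolation=cv2.INTER_CUBIC))
cv2.imwrite('pics/cropr.png',cv2.resize(a[190:295,130:285],None,fx=5,fy=5,interpolation=cv2.INTER_CUBIC))
E
```

```text
top orange [220.  124.2] [ 202  100   35   43 1137] zmax 0.061 zmin -0.006 top 0 n 0 all [8.686e+02 1.983e+02 1.184e+02 9.730e+01 5.000e-01] dist 0.898
top orange [165.5 125.8] [ 124  103   76   41 2170] zmax 0.06 zmin -0.007 top 0 n 0 all [868.6 346.4 201.2 118.8  89.8] dist 0.941
top orange [336.3 259.8] [332 250  10  21 112] zmax 0.094 zmin -0.004 top [ 496.8 -104.3   11.4   30.1   74.7] n 61 all [ 498.  -105.3   13.8   52.9   73.5] dist 0.504
top orange [149.8 317.9] [134 303  31  30 577] zmax 0.048 zmin -0.006 top 0 n 0 all [357.4 375.9  74.9  74.5  49.3] dist 0.522
top green [369.  232.9] [364 225  10  18 101] zmax 0.095 zmin 0.037 top [ 564.1 -186.5   30.    11.8   19.8] n 59 all [ 561.  -187.7   43.5   12.7   16. ] dist 0.589
top green [363.7 275. ] [361 267   6  17  87] zmax 0.095 zmin 0.044 top [ 457.9 -170.5   10.2   30.3   87.1] n 59 all [ 455.2 -171.5   12.5   40.5   88. ] dist 0.484
top green [324.8 293.3] [321 286   8  16  66] zmax 0.096 zmin 0.05 top [411.4 -71.8  29.7  10.1  20.6] n 52 all [410.2 -72.   40.8  10.6  18.4] dist 0.416
top blue [407.9 264.3] [402 256  11
[... 372 characters left out ...]
 0 n 0 all [9.250e+02 2.743e+02 1.130e+01 2.350e+02 1.000e-01] dist 0.966
side orange [281.6 395.9] [264 386  36  24 488] zmax 0.045 zmin 0.002 top 0 n 0 all [371.2 359.3  71.3  30.5  40.7] dist 0.517
side green [347.5 225.9] [340 212  18  27 302] zmax 0.09 zmin -0.001 top [ 563.5 -186.9   28.5   22.5   19.1] n 54 all [ 562.  -184.9   48.1   27.1   18.4] dist 0.591
side green [374.8 258.4] [364 228  23  57 709] zmax 0.09 zmin -0.003 top [ 432.6 -122.8   30.1  132.9   24.7] n 124 all [ 453.3 -164.    46.4  235.6   24.6] dist 0.443
side blue [389.9 220.8] [381 205  19  31 334] zmax 0.09 zmin 0.002 top [ 480.1 -280.8   28.6   30.6   13.5] n 61 all [ 496.1 -332.9   48.8  143.5   17.4] dist 0.553
```

View pics/cropt.png

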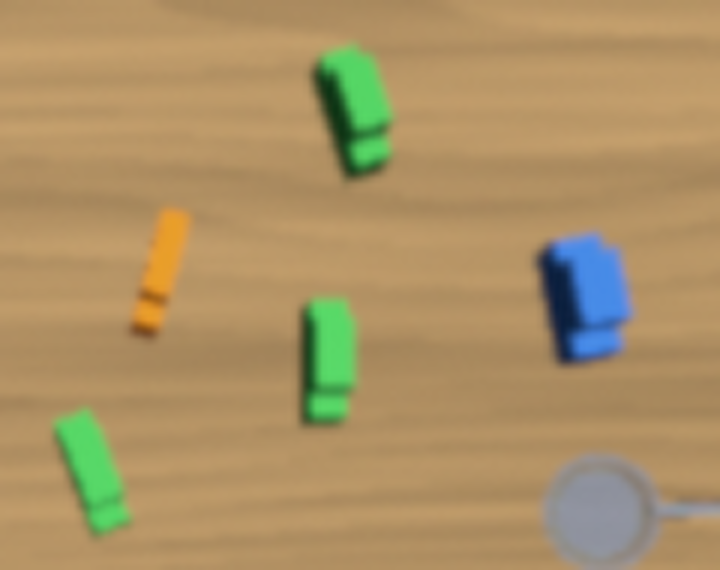

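View pics/crops.png

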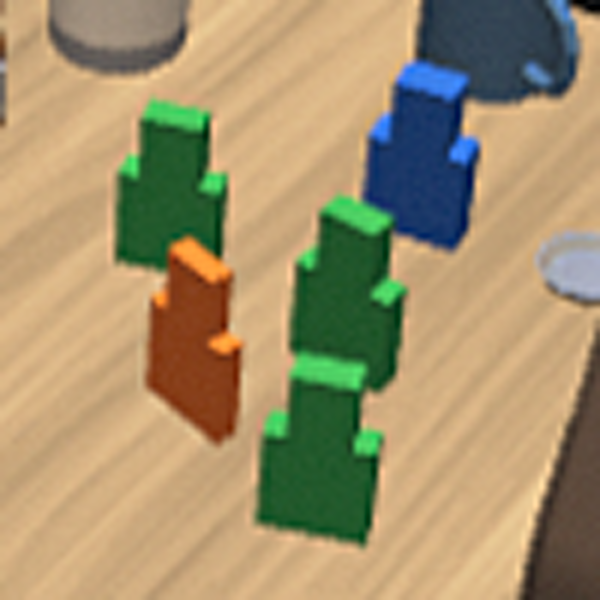

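View pics/cropr.png

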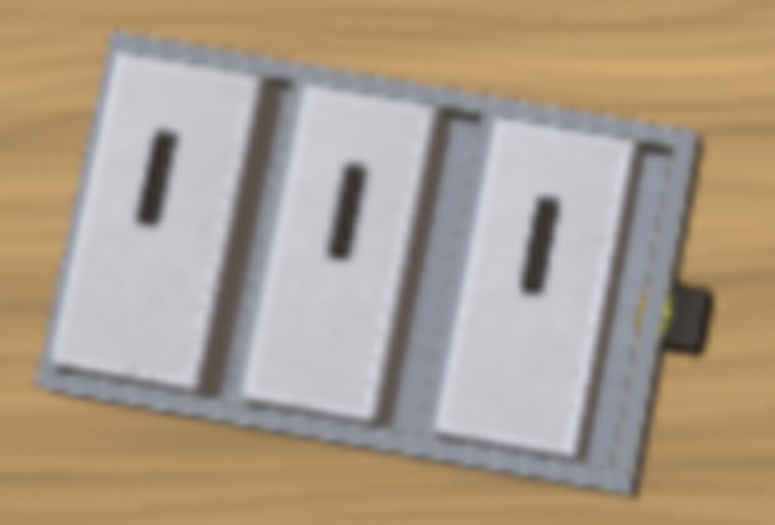

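The crop confirms the choice. The green candidates are (369,233) at 0.59 m, (364,275) at 0.48 m and (325,293) at 0.42 m from the base. All three have the right size and shape, and the farthest, (369,233), is spacer_middle. The rail's end wall is on the right, with the yellow roller at about (263,253). Next I measure the rail.

```bash
python3 - <<'E'
from h import *
f=np.load('top0.npz'); p,d=f['p'],f['d']
m=np.zeros(d.shape,bool); m[190:295,130:285]=1
P,uv=pts('top',d,m)
# rail-only: exclude counter
s=P[:,2]>0.03
hist,e=np.histogram(P[:,2],bins=np.arange(-.01,.08,.005)); print(list(zip(e.round(3),hist)))
r=cv2.minAreaRect((P[s][:,:2]*1000).astype(np.float32)); print('rail rect',r)
# rotated frame
for yaw in [-9,-10,-11]:
    pass
W=P[(P[:,2]>0.03)&(P[:,2]<0.055)]
L=P[(P[:,2]>0.056)&(P[:,2]<0.068)]
# lid components
lab=np.zeros(d.shape,np.uint8); lab[uv[:,1],uv[:,0]]=(P[:,2]>0.055)
k,l,st,ce=cv2.connectedComponentsWithStats(lab)
for i in range(1,k):
    if st[i,4]<300: continue
    q,_=pts('top',d,l==i); r=cv2.minAreaRect((q[:,:2]*1000).astype(np.float32)); print('lid',ce[i],r, np.median(q[:,2]))
cv2.imwrite('pics/z.png',cv2.resize(np.clip((np.where(m,0,0)),0,255).astype(np.uint8),None,fx=1,fy=1))
Z=np.zeros(d.shape); Z[uv[:,1],uv[:,0]]=P[:,2]
np.set_printoptions(linewidth=220)
for row in (225,240,254,270): print(row,(Z[row,235:280]*1000).round().astype(int)); print(p[row,235:280].mean(1).round().astype(int))
E
```

```text
[(np.float64(-0.01), np.int64(624)), (np.float64(-0.005), np.int64(3322)), (np.float64(0.0), np.int64(3159)), (np.float64(0.005), np.int64(800)), (np.float64(0.01), np.int64(173)), (np.float64(0.015), np.int64(112)), (np.float64(0.02), np.int64(102)), (np.float64(0.025), np.int64(123)), (np.float64(0.03), np.int64(168)), (np.float64(0.035), np.int64(322)), (np.float64(0.04), np.int64(918)), (np.float64(0.045), np.int64(694)), (np.float64(0.05), np.int64(242)), (np.float64(0.055), np.int64(1590)), (np.float64(0.06), np.int64(2922)), (np.float64(0.065), np.int64(875)), (np.float64(0.07), np.int64(54))]
rail rect ((549.0325317382812, 227.84481811523438), (334.94329833984375, 192.04869079589844), 78.79081726074219)
lid [160.83106695 233.22228033] ((571.82421875, 342.270263671875), (80.039794921875, 165.64942932128906), 79.17710876464844) 0.061639644062269405
lid [197.2250443  239.59184879] ((553.3563842773438, 249.39830017089844), (71.66999816894531, 165.27716064453125), 79.71427154541016) 0.06169796956810436
lid [236.333878 246.75    ] ((533.4752197265625, 148.739501953125), (74.2841949
[... 659 characters left out ...]
0 137 148 149 149 147 145 145 144 144 144 145 144 144]
254 [56 60 65 60 60 59 68 67 64 65 57 62 61 59 57 47 31  7  7  0  5  6 24 45 50 48 43 39 38 43 38 43 38 35 37 38 25  2 -5  3  6 -2  4  3 -1]
[202 203 202 201 201 201 203 204 203 200 199 199 203 209 178 122  93 111 142 152 153 146 129 140 149 149 142 119  89  65  58  60  62  63  61  44  60 108 135 140 140 141 141 140 141]
270 [59 62 62 60 62 61 63 56 62 64 61 60 50 33  4  5  5  3  1  3 43 47 47 44 37 11  1  0 -1  1  0  0 -2 -2 -1 -3  5 -2  0  5 -3 -3 -9  3  4]
[197 197 197 198 199 199 199 200 200 205 209 177 119  93 112 142 150 151 148 142 146 149 149 137 103  90 122 141 145 145 145 146 146 146 146 146 147 147 147 147 147 147 147 147 148]
```

```bash
python3 - <<'E'
import cv2
b=cv2.imread('pics/side0.png')
cv2.imwrite('pics/cropsr.png',cv2.resize(b[260:390,170:340],None,fx=4.5,fy=4.5,interpolation=cv2.INTER_CUBIC))
E
```

```text
(no output)
```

View pics/cropsr.png

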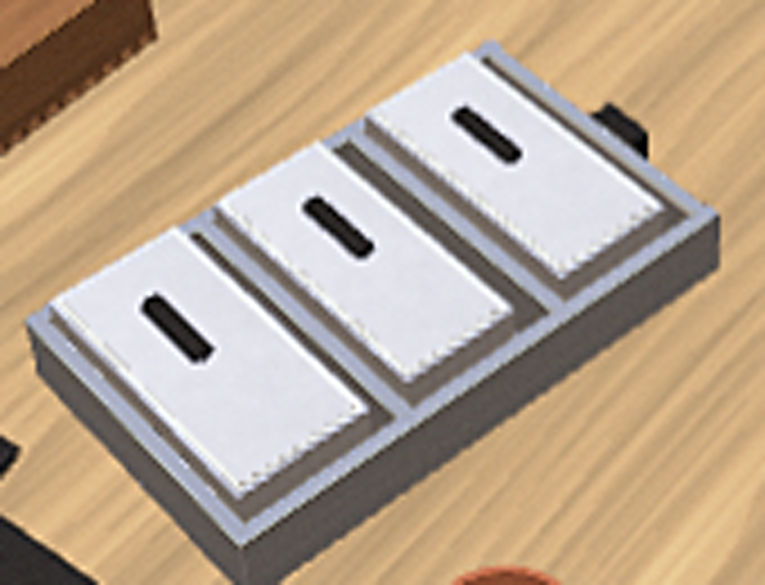

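```bash
python3 - <<'E'
from h import *
f=np.load('top0.npz'); p,d=f['p'],f['d']
g=p.mean(2)
m=np.ones(d.shape,bool); o,n,R=rays('top',np.stack(np.meshgrid(np.arange(640),np.arange(480)),-1).reshape(-1,2))
Z=(o+(n*d.reshape(-1)[:,None])@R.T)[:,2].reshape(d.shape)
A=[];B=[];C=[]
for r in range(216,284):
    # approximate pan edge col
    c0=int(round(252.3-(r-240)*0.20))
    seg=g[r,c0-4:c0+5]
    for j in range(len(seg)-1):
        if seg[j]>150>=seg[j+1]: A.append((c0-4+j+(seg[j]-150)/(seg[j]-seg[j+1]),r)); break
    z=Z[r,c0+3:c0+12]
    for j in range(len(z)-1):
        if z[j]<0.03<z[j+1]: B.append((c0+3+j+.5,r)); break
    s=g[r,c0+9:c0+16]
    for j in range(len(s)-1):
        if s[j]>118>=s[j+1]: C.append((c0+9+j+(s[j]-118)/(s[j]-s[j+1]),r)); break
def fit(X,z,nm):
    W=onplane('top',np.array(X),z)[:,:2]
    vx,vy,x0,y0=cv2.fitLine((W).astype(np.float32),cv2.DIST_HUBER,0,.001,1e-6).ravel()
    if vx<0: vx,vy=-vx,-vy
    res=(W-[x0,y0])@[-vy,vx]
    t=(W-[x0,y0])@[vx,vy]
    print(nm,len(X),'yaw',np.degrees(np.arctan2(vy,vx)).round(2),'pt',x0,y0,'res',np.std(res).round(5),'ext',W[t.argmin()].round(4),W[t.argmax()].round(4))
    return np.array([x0,y0]),np.array([vx,vy])
a,va=fit(A,.06,'pan'); b,vb=fit(B,.039,'inner'); c,vc=fit(C,.041,'outer')
v=(va+vb)/2; v/=np.linalg.norm(v); nn=np.array([-v[1],v[0]])
print('gap',(a-b)@nn,'wall',(b-c)@nn)
# yellow roller pixels & housing
hm=hsvmask(p,(24,120,100),(34,255,255)); v_,u_=np.nonzero(hm[190:300,240:290]); print('yellow',np.c_[u_+240,v_+190][:20])
hb=(g<75); hb[:, :255]=0; hb[:, 285:]=0; hb[:235]=0; hb[275:]=0
k,l,st,ce=cv2.connectedComponentsWithStats(hb.astype(np.uint8)); print(st[1:],ce[1:], onplane('top',ce[1:],.036))
E
```

```text
pan 66 yaw -11.03 pt 0.5048908 0.11722637 res 0.00116 ext [0.4406 0.1375] [0.6108 0.092 ]
inner 65 yaw -11.11 pt 0.5185019 0.0974166 res 0.00261 ext [0.4416 0.113 ] [0.6066 0.0863]
outer 67 yaw -11.09 pt 0.52021104 0.08522624 res 0.00051 ext [0.4412 0.1004] [0.6111 0.067 ]
gap 0.016826542 wall 0.011635089
yellow [[263 252]]
[[262 246  10  15 103]] [[267.09708738 253.76699029]] [[0.51619921 0.07279724 0.036     ]]
```

Measured on the rail: yaw -11.05°, gap about 16.8 mm, and wall 11.6 mm against the true 12 mm. That suggests the green (middle) spacer, so I try it first and let the fit decide. Moving over it now.

```bash
cat >> h.py <<'E'
from scipy.spatial.transform import Rotation as Ro
def delta(pos,yaw,tilt=None):
    s=ctrl.observe(); R=Ro.from_euler('xyz',s['ee_rot'],degrees=True)
    T=Ro.from_euler('xyz',[180,0,yaw],degrees=True)
    if tilt is not None: T=Ro.from_rotvec(tilt,degrees=True)*T
    print('t',round(s['time'],2),'pos',s['tcp_pos'].round(4),'rot',s['ee_rot'].round(2),'F',s['wrist_force'].round(2),'w',round(s['gripper_width'],3))
    print('travel',R.inv().apply(np.array(pos)-s['tcp_pos']).round(4),'rot',(R.inv()*T).as_rotvec(degrees=True).round(2))
E
python3 - <<'E'
from h import *
delta([.5637,-.1867,.2],19)
E
```

```text
t 0.1 pos [ 0.1648 -0.6027  0.2308] rot [-1.7999e+02  5.0000e-02 -7.4710e+01] F [ 0.21  0.3  -0.21] w 1.005
travel [-0.2961 -0.4945  0.0311] rot [-5.000e-02  4.000e-02 -9.371e+01]
```

>>> step_arm(
  rows=[
    {"travel":[-0.02,-0.035,0],"delta_rot":[0,0,-7],"fingers":1},
    {"travel":[-0.04,-0.07,0],"delta_rot":[0,0,-14],"fingers":1},
    {"travel":[-0.06,-0.105,0],"delta_rot":[0,0,-21],"fingers":1},
    {"travel":[-0.08,-0.14,0],"delta_rot":[0,0,-28],"fingers":1},
    {"travel":[-0.1,-0.175,0],"delta_rot":[0,0,-35],"fingers":1},
  ],
)

```text
time: 0.52
tcp_pos: [0.3081, -0.4587, 0.2311]
ee_rot: [-180.0, 0.0, -39.4]
wrist_force: [-0.6, -0.1, -0.1]
gripper_width: 1.001
```

```bash
python3 -c "
from h import *
delta([.5637,-.1867,.2],19)"
```

```text
t 0.52 pos [ 0.3081 -0.4587  0.2311] rot [-1.7999e+02  2.0000e-02 -3.9390e+01] F [-0.62 -0.09 -0.09] w 1.001
travel [ 0.0249 -0.3724  0.0311] rot [-2.000e-02  1.000e-02 -5.839e+01]
```

>>> step_arm(
  rows=[
    {"travel":[0,-0.038,0],"delta_rot":[0,0,-7],"fingers":1},
    {"travel":[0,-0.076,0],"delta_rot":[0,0,-14],"fingers":1},
    {"travel":[0,-0.114,0],"delta_rot":[0,0,-21],"fingers":1},
    {"travel":[0,-0.152,0],"delta_rot":[0,0,-28],"fingers":1},
    {"travel":[0.01,-0.19,0],"delta_rot":[0,0,-35],"fingers":1},
  ],
)

```text
time: 0.93
tcp_pos: [0.4365, -0.3182, 0.2313]
ee_rot: [-180.0, 0.0, -4.4]
wrist_force: [0.3, -1.7, 0.6]
gripper_width: 1.001
```

```bash
python3 -c "
from h import *
delta([.5637,-.1867,.15],19)"
```

```text
t 0.93 pos [ 0.4365 -0.3182  0.2313] rot [-1.7997e+02  5.0000e-02 -4.3700e+00] F [ 0.29 -1.74  0.6 ] w 1.001
travel [ 0.1169 -0.1408  0.0813] rot [ -0.04   0.04 -23.37]
```

>>> step_arm(
  rows=[
    {"travel":[0.024,-0.028,0],"delta_rot":[0,0,-6],"fingers":1},
    {"travel":[0.048,-0.056,0.01],"delta_rot":[0,0,-12],"fingers":1},
    {"travel":[0.072,-0.085,0.02],"delta_rot":[0,0,-18],"fingers":1},
    {"travel":[0.095,-0.112,0.03],"delta_rot":[0,0,-23.4],"fingers":1},
    {"travel":[0.117,-0.141,0.05],"delta_rot":[0,0,-23.4],"fingers":1},
  ],
)

```text
time: 1.35
tcp_pos: [0.5663, -0.1884, 0.182]
ee_rot: [179.9, -0.1, 19.0]
wrist_force: [0.9, -1.1, 1.2]
gripper_width: 1.001
```

```bash
python3 -c "
from h import *
import cv2
delta([.5637,-.1867,.058],19)
p,d=optics.camera('side'); cv2.imwrite('pics/s1.png',cv2.resize(p[130:330,260:460,::-1],None,fx=3,fy=3,interpolation=cv2.INTER_CUBIC))"
```

```text
t 1.35 pos [ 0.5663 -0.1884  0.182 ] rot [ 1.7989e+02 -1.1000e-01  1.9030e+01] F [ 0.92 -1.12  1.2 ] w 1.001
travel [-0.0021 -0.0027  0.124 ] rot [ 0.11 -0.11  0.03]
```

View pics/s1.png

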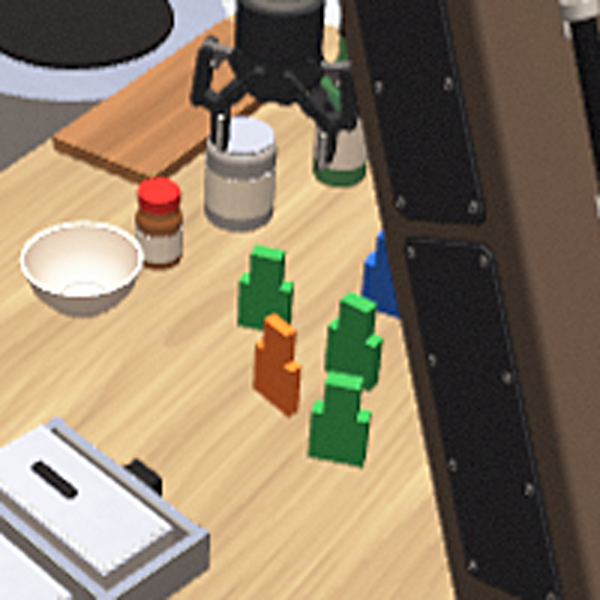

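The open gripper is above the far green spacer, crop (265,290), with nothing in its way. Descending.

>>> step_arm(
  rows=[
    {"travel":[-0.002,-0.002,0.035],"delta_rot":[0,0,0],"fingers":1},
    {"travel":[-0.002,-0.002,0.07],"delta_rot":[0,0,0],"fingers":1},
    {"travel":[-0.002,-0.002,0.1],"delta_rot":[0,0,0],"fingers":1},
    {"travel":[-0.002,-0.002,0.12],"delta_rot":[0,0,0],"fingers":1},
    {"travel":[-0.002,-0.002,0.124],"delta_rot":[0,0,0],"fingers":1},
  ],
)

```text
time: 1.82
tcp_pos: [0.5603, -0.1876, 0.0536]
ee_rot: [-179.8, 0.2, 18.7]
wrist_force: [-0.1, -0.7, -0.5]
gripper_width: 0.999
```

>>> step_arm(
  rows=[
    {"travel":[0,0,0],"delta_rot":[0,0,0],"fingers":-1},
    {"travel":[0,0,0],"delta_rot":[0,0,0],"fingers":-1},
    {"travel":[0,0,0],"delta_rot":[0,0,0],"fingers":-1},
    {"travel":[0,0,0],"delta_rot":[0,0,0],"fingers":-1},
    {"travel":[0,0,0],"delta_rot":[0,0,0],"fingers":-1},
  ],
)

```text
time: 2.23
tcp_pos: [0.5625, -0.1886, 0.0586]
ee_rot: [179.9, -0.1, 18.7]
wrist_force: [0.2, -0.6, 5.6]
gripper_width: 0.34
```

```bash
python3 -c "
from h import *
delta([.5637,-.1867,.058],19)"
```

```text
t 2.23 pos [ 0.5625 -0.1886  0.0586] rot [ 1.7991e+02 -9.0000e-02  1.8690e+01] F [ 0.17 -0.57  5.62] w 0.34
travel [ 0.0017 -0.0015  0.0006] rot [ 0.1  -0.09 -0.31]
```

>>> step_arm(
  rows=[
    {"travel":[0,0,0],"delta_rot":[0,0,0],"fingers":-1},
    {"travel":[0,0,0],"delta_rot":[0,0,0],"fingers":-1},
  ],
)

```text
time: 2.4
tcp_pos: [0.5626, -0.1887, 0.0586]
ee_rot: [179.9, -0.1, 18.7]
wrist_force: [0.0, -0.7, 6.6]
gripper_width: 0.34
```

```bash
python3 -c "
from h import *
import cv2
delta([.5637,-.1867,.058],19)
p,d=optics.camera('side'); cv2.imwrite('pics/s2.png',cv2.resize(p[150:280,290:420,::-1],None,fx=4.5,fy=4.5,interpolation=cv2.INTER_CUBIC))"
```

```text
t 2.4 pos [ 0.5626 -0.1887  0.0586] rot [ 1.799e+02 -9.000e-02  1.869e+01] F [ 0.   -0.73  6.6 ] w 0.34
travel [ 0.0017 -0.0015  0.0006] rot [ 0.1  -0.09 -0.31]
```

View pics/s2.png

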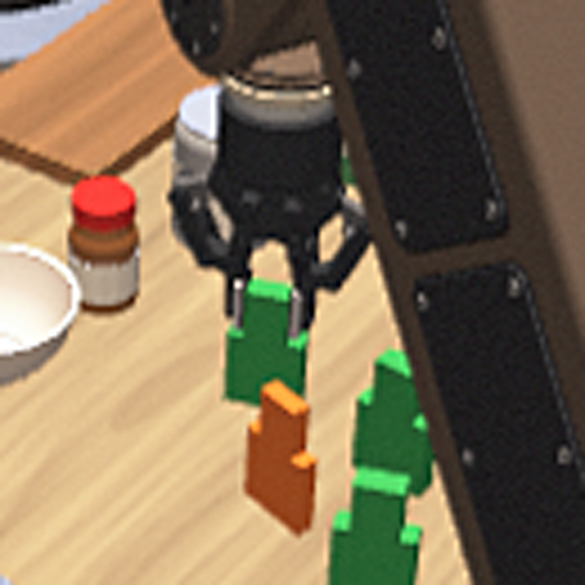

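Gripped: the opening is about 29 mm and the tips sit at the shoulders' height or just above. Lifting and carrying to the gap.

>>> step_arm(
  rows=[
    {"travel":[0,0,-0.02],"delta_rot":[0,0,0],"fingers":-1},
    {"travel":[0,0,-0.05],"delta_rot":[0,0,0],"fingers":-1},
    {"travel":[0,0,-0.085],"delta_rot":[0,0,0],"fingers":-1},
    {"travel":[0,0,-0.115],"delta_rot":[0,0,0],"fingers":-1},
    {"travel":[0,0,-0.13],"delta_rot":[0,0,0],"fingers":-1},
  ],
)

```text
time: 2.87
tcp_pos: [0.5628, -0.1887, 0.1915]
ee_rot: [179.8, -0.2, 18.7]
wrist_force: [0.1, 0.1, -1.9]
gripper_width: 0.341
```

```bash
python3 -c "
from h import *
delta([.5233,.0987,.15],-11.05)"
```

```text
t 2.87 pos [ 0.5628 -0.1887  0.1915] rot [179.81  -0.2   18.69] F [ 0.11  0.08 -1.9 ] w 0.341
travel [ 0.0546 -0.285   0.0407] rot [ 0.14 -0.24 29.74]
```

>>> step_arm(
  rows=[
    {"travel":[0.005,-0.035,0],"delta_rot":[0,0,6],"fingers":-1},
    {"travel":[0.012,-0.07,0],"delta_rot":[0,0,12],"fingers":-1},
    {"travel":[0.02,-0.108,0],"delta_rot":[0,0,18],"fingers":-1},
    {"travel":[0.028,-0.146,0],"delta_rot":[0,0,24],"fingers":-1},
    {"travel":[0.036,-0.184,0],"delta_rot":[0,0,29.7],"fingers":-1},
  ],
)

```text
time: 3.28
tcp_pos: [0.5365, -0.001, 0.1878]
ee_rot: [180.0, -0.0, -11.3]
wrist_force: [1.1, -0.6, -0.9]
gripper_width: 0.342
```

```bash
python3 -c "
from h import *
delta([.5233,.0987,.15],-11.05)"
```

```text
t 3.28 pos [ 0.5365 -0.001   0.1878] rot [ 1.800e+02 -4.000e-02 -1.135e+01] F [ 1.09 -0.59 -0.94] w 0.342
travel [-0.0326 -0.0952  0.0378] rot [ 0.   -0.04 -0.3 ]
```

>>> step_arm(
  rows=[
    {"travel":[-0.012,-0.036,0],"delta_rot":[0,0,0],"fingers":-1},
    {"travel":[-0.023,-0.068,0],"delta_rot":[0,0,-0.2],"fingers":-1},
    {"travel":[-0.03,-0.089,0.015],"delta_rot":[0,0,-0.3],"fingers":-1},
    {"travel":[-0.032,-0.095,0.03],"delta_rot":[0,0,-0.3],"fingers":-1},
    {"travel":[-0.032,-0.095,0.038],"delta_rot":[0,0,-0.3],"fingers":-1},
  ],
)

```text
time: 3.7
tcp_pos: [0.523, 0.0985, 0.1485]
ee_rot: [180.0, 0.0, -10.6]
wrist_force: [-0.1, 0.1, -0.9]
gripper_width: 0.34
```

>>> step_arm(
  rows=[
    {"travel":[0,0,0],"delta_rot":[0,0,0],"fingers":-1},
    {"travel":[0,0,0],"delta_rot":[0,0,0],"fingers":-1},
  ],
)

```text
time: 3.87
tcp_pos: [0.5241, 0.0962, 0.1494]
ee_rot: [180.0, 0.0, -10.7]
wrist_force: [0.2, 0.3, -1.3]
gripper_width: 0.342
```

```bash
python3 -c "
from h import *
import cv2
delta([.5233,.0987,.112],-11.05)
p,d=optics.camera('side'); cv2.imwrite('pics/s3.png',cv2.resize(p[190:370,190:370,::-1],None,fx=3.3,fy=3.3,interpolation=cv2.INTER_CUBIC))
p,d=optics.camera('top'); cv2.imwrite('pics/t3.png',cv2.resize(p[180:300,180:330,::-1],None,fx=4,fy=4,interpolation=cv2.INTER_CUBIC))"
```

```text
t 3.87 pos [0.5241 0.0962 0.1494] rot [ 1.7998e+02  2.0000e-02 -1.0740e+01] F [ 0.24  0.32 -1.28] w 0.342
travel [-0.0012 -0.0023  0.0374] rot [0.02 0.02 0.31]
```

View pics/s3.png

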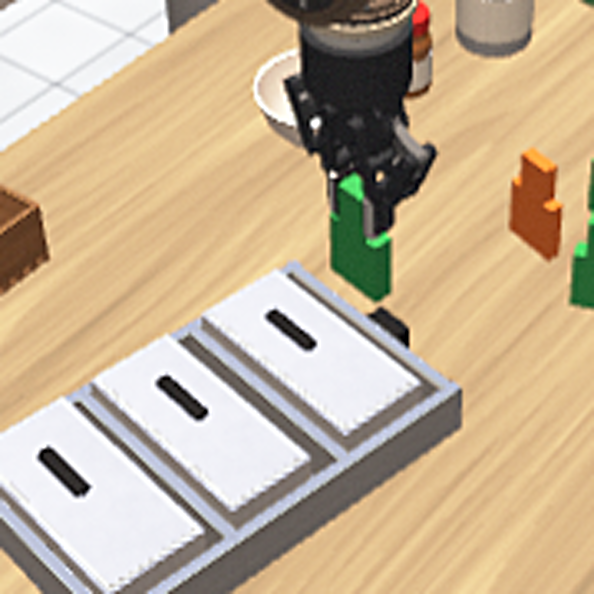

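View pics/t3.png

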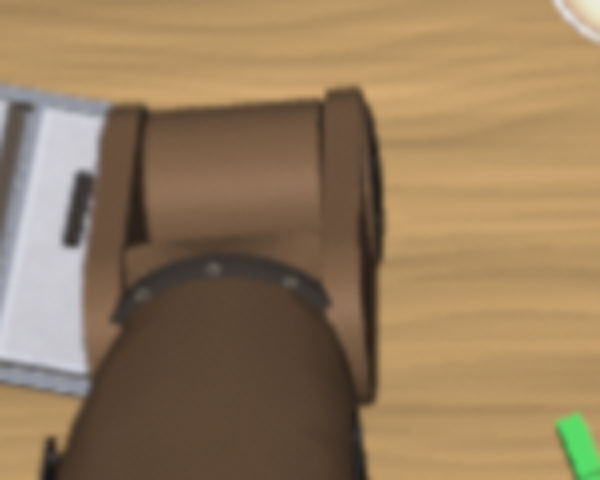

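The green spacer hangs upright over the end wall. I'll measure its +y face against the pan's lid edge in the side view.

```bash
python3 - <<'E'
from h import *
s=ctrl.observe(); p,d=optics.camera('side'); np.savez('side1.npz',p=p,d=d)
yaw=np.radians(-11.05); ex=np.array([np.cos(yaw),np.sin(yaw)]); ey=np.array([-ex[1],ex[0]]); O=np.array([.5229,.0966])
m=hsvmask(p,(45,150,30),(75,255,255)).astype(np.uint8); m[:, :270]=0;m[:,320:]=0;m[:230]=0;m[290:]=0
k,l,st,ce=cv2.connectedComponentsWithStats(m); print(st[1:])
i=1+st[1:,4].argmax(); v,u=np.nonzero(l==i)
bot=np.array([(c,v[u==c].max()+.5) for c in range(u.min(),u.max()+1)]); print(bot.T)
W=onplane('side',bot[2:-2],s['tcp_pos'][2]-.0586)[:,:2]-O
q=np.c_[W@ex,W@ey]*1000; print('bottom edge rail xy mm',q.round(1).tolist())
print('tcp rail',((s['tcp_pos'][:2]-O)@ex*1000).round(2),((s['tcp_pos'][:2]-O)@ey*1000).round(2), 'slope deg',np.degrees(np.polyfit(q[:,0],q[:,1],1)[0]).round(2))
# expected: face line of sight: pan edge in initial side image
f=np.load('side0.npz')['p'].astype(float).mean(2)
# rectified sampling along rail y at z=.06 for several x
for z in(.06,.045):
  ys=np.arange(-20,30,1.)
  acc=[]
  for x in np.arange(-70,75,5):
    P=np.c_[O+ (x/1000)*ex+ (ys/1000)[:,None]*ey, np.full(len(ys),z)]
    uv=proj('side',P).astype(np.float32); acc.append(cv2.remap(f.astype(np.float32),uv[:,:1],uv[:,1:],cv2.INTER_LINEAR).ravel())
  print(z,[(int(a),int(b)) for a,b in zip(ys,np.median(acc,0))])
E
```

```text
[[290 242  18  39 385]]
[[290.  291.  292.  293.  294.  295.  296.  297.  298.  299.  300.  301.
  302.  303.  304.  305.  306.  307. ]
 [255.5 270.5 271.5 272.5 273.5 273.5 274.5 275.5 276.5 276.5 277.5 278.5
  279.5 280.5 279.5 279.5 278.5 277.5]]
bottom edge rail xy mm [[21.5, 5.8], [17.2, 6.3], [12.8, 6.9], [11.1, 5.1], [6.8, 5.7], [2.4, 6.3], [-1.9, 6.8], [-3.5, 5.1], [-7.8, 5.6], [-12.1, 6.2], [-16.4, 6.8], [-20.6, 7.3], [-19.7, 3.2], [-21.3, 1.5]]
tcp rail 1.61 -0.33 slope deg 2.11
0.06 [(-20, 172), (-19, 171), (-18, 171), (-17, 171), (-16, 172), (-15, 172), (-14, 171), (-13, 171), (-12, 170), (-11, 169), (-10, 169), (-9, 169), (-8, 172), (-7, 173), (-6, 172), (-5, 172), (-4, 172), (-3, 171), (-2, 169), (-1, 166), (0, 168), (1, 170), (2, 173), (3, 176), (4, 179), (5, 180), (6, 180), (7, 179), (8, 178), (9, 175), (10, 169), (11, 158), (12, 140), (13, 119), (14, 99), (15, 89), (16, 96), (17, 127), (18, 167), (19, 202), (20, 230), (21, 242), (22, 243), (23, 237), (24, 232), (25, 229), (26, 228), (27, 227), (28, 227), (29, 228)]
0.045 [(-20, 171), (-19, 173), (-18, 173), (-17, 174), (-16, 174), (-15, 172), (-14, 170), (-13, 170), (-12, 168), (-11, 169), (-10, 169), (-9, 170), (-8, 172), (-7, 174), (-6, 177), (-5, 179), (-4, 181), (-3, 179), (-2, 178), (-1, 175), (0, 169), (1, 158), (2, 142), (3, 122), (4, 100), (5, 92), (6, 99), (7, 125), (8, 162), (9, 199), (10, 224), (11, 237), (12, 241), (13, 238), (14, 233), (15, 229), (16, 228), (17, 227), (18, 227), (19, 227), (20, 227), (21, 228), (22, 228), (23, 228), (24, 228), (25, 228), (26, 228), (27, 228), (28, 229), (29, 229)]
```

>>> step_arm(
  rows=[
    {"travel":[0,0,0.01],"delta_rot":[0,0,0.3],"fingers":-1},
    {"travel":[0,0,0.02],"delta_rot":[0,0,0.3],"fingers":-1},
    {"travel":[0,0,0.03],"delta_rot":[0,0,0.3],"fingers":-1},
    {"travel":[0,0,0.037],"delta_rot":[0,0,0.3],"fingers":-1},
    {"travel":[0,0,0.04],"delta_rot":[0,0,0.3],"fingers":-1},
  ],
)

```text
time: 4.43
tcp_pos: [0.5233, 0.0967, 0.1076]
ee_rot: [180.0, 0.1, -11.0]
wrist_force: [0.1, 0.2, -1.2]
gripper_width: 0.34
```

>>> step_arm(
  rows=[
    {"travel":[0,-0.001,0],"delta_rot":[0,0,0],"fingers":-1},
    {"travel":[0,-0.002,0],"delta_rot":[0,0,0],"fingers":-1},
    {"travel":[0,-0.003,0],"delta_rot":[0,0,0],"fingers":-1},
    {"travel":[0,-0.004,0],"delta_rot":[0,0,0],"fingers":-1},
    {"travel":[0,-0.005,0],"delta_rot":[0,0,0],"fingers":-1},
  ],
)

```text
time: 4.85
tcp_pos: [0.525, 0.1019, 0.1096]
ee_rot: [-180.0, -0.0, -11.0]
wrist_force: [0.7, -0.2, -2.0]
gripper_width: 0.338
```

Now I creep on until the spacer touches the pan.

>>> step_arm(
  rows=[
    {"travel":[0,-0.001,0],"delta_rot":[0,0,0],"fingers":-1},
    {"travel":[0,-0.002,0],"delta_rot":[0,0,0],"fingers":-1},
  ],
)

```text
time: 5.02
tcp_pos: [0.5253, 0.1038, 0.1095]
ee_rot: [180.0, -0.0, -11.0]
wrist_force: [-0.2, 1.4, -0.2]
gripper_width: 0.341
```

>>> step_arm(
  rows=[
    {"travel":[0,-0.001,0],"delta_rot":[0,0,0],"fingers":-1},
    {"travel":[0,-0.001,0],"delta_rot":[0,0,0],"fingers":-1},
  ],
)

```text
time: 5.18
tcp_pos: [0.5255, 0.1048, 0.1093]
ee_rot: [180.0, -0.0, -11.0]
wrist_force: [-0.9, -0.5, -1.5]
gripper_width: 0.341
```

>>> step_arm(
  rows=[
    {"travel":[0,-0.001,0],"delta_rot":[0,0,0],"fingers":-1},
    {"travel":[0,-0.001,0],"delta_rot":[0,0,0],"fingers":-1},
  ],
)

```text
time: 5.35
tcp_pos: [0.5255, 0.1055, 0.1093]
ee_rot: [180.0, 0.0, -11.0]
wrist_force: [-0.3, -2.5, -0.3]
gripper_width: 0.341
```

>>> step_arm(
  rows=[
    {"travel":[0,-0.0007,0],"delta_rot":[0,0,0],"fingers":-1},
    {"travel":[0,-0.0007,0],"delta_rot":[0,0,0],"fingers":-1},
  ],
)

```text
time: 5.52
tcp_pos: [0.5257, 0.1059, 0.1093]
ee_rot: [179.9, 0.0, -11.0]
wrist_force: [-1.8, -4.9, 1.1]
gripper_width: 0.339
```

>>> step_arm(
  rows=[
    {"travel":[0,-0.0007,0],"delta_rot":[0,0,0],"fingers":-1},
    {"travel":[0,-0.0007,0],"delta_rot":[0,0,0],"fingers":-1},
  ],
)

```text
time: 5.68
tcp_pos: [0.5259, 0.1065, 0.1093]
ee_rot: [179.9, -0.0, -11.0]
wrist_force: [-0.7, -6.8, -0.0]
gripper_width: 0.344
```

The spacer touches the pan at TCP y of about 0.105; the force rises at about 4 N/mm. I back off about 0.6 mm from touch, then go down gently.

>>> step_arm(
  rows=[
    {"travel":[0,0.0022,0],"delta_rot":[0,0,0],"fingers":-1},
    {"travel":[0,0.0022,0],"delta_rot":[0,0,0],"fingers":-1},
    {"travel":[0,0.0022,0.002],"delta_rot":[0,0,0],"fingers":-1},
    {"travel":[0,0.0022,0.004],"delta_rot":[0,0,0],"fingers":-1},
  ],
)

```text
time: 6.02
tcp_pos: [0.5255, 0.105, 0.1052]
ee_rot: [-180.0, -0.0, -11.0]
wrist_force: [0.2, -0.5, -0.8]
gripper_width: 0.342
```

>>> step_arm(
  rows=[
    {"travel":[0,0,0.0015],"delta_rot":[0,0,0],"fingers":-1},
    {"travel":[0,0,0.003],"delta_rot":[0,0,0],"fingers":-1},
  ],
)

```text
time: 6.18
tcp_pos: [0.5254, 0.105, 0.102]
ee_rot: [180.0, 0.0, -11.0]
wrist_force: [0.3, -0.4, -1.9]
gripper_width: 0.34
```

>>> step_arm(
  rows=[
    {"travel":[0,0,0.0015],"delta_rot":[0,0,0],"fingers":-1},
    {"travel":[0,0,0.003],"delta_rot":[0,0,0],"fingers":-1},
  ],
)

```text
time: 6.35
tcp_pos: [0.5254, 0.1049, 0.099]
ee_rot: [180.0, 0.0, -11.0]
wrist_force: [-0.2, -0.5, -1.9]
gripper_width: 0.336
```

>>> step_arm(
  rows=[
    {"travel":[0,0,0.0015],"delta_rot":[0,0,0],"fingers":-1},
    {"travel":[0,0,0.003],"delta_rot":[0,0,0],"fingers":-1},
  ],
)

```text
time: 6.52
tcp_pos: [0.5255, 0.1049, 0.0961]
ee_rot: [180.0, -0.0, -11.0]
wrist_force: [-0.2, 0.3, -1.7]
gripper_width: 0.338
```

>>> step_arm(
  rows=[
    {"travel":[0,0,0.0015],"delta_rot":[0,0,0],"fingers":-1},
    {"travel":[0,0,0.003],"delta_rot":[0,0,0],"fingers":-1},
  ],
)

```text
time: 6.68
tcp_pos: [0.5255, 0.1049, 0.0931]
ee_rot: [180.0, -0.0, -11.0]
wrist_force: [-0.2, -0.5, -1.7]
gripper_width: 0.341
```

>>> step_arm(
  rows=[
    {"travel":[0,0,0.001],"delta_rot":[0,0,0],"fingers":-1},
    {"travel":[0,0,0.002],"delta_rot":[0,0,0],"fingers":-1},
  ],
)

```text
time: 6.85
tcp_pos: [0.5254, 0.1049, 0.0911]
ee_rot: [180.0, 0.0, -11.0]
wrist_force: [0.6, -0.5, -1.0]
gripper_width: 0.339
```

>>> step_arm(
  rows=[
    {"travel":[0,0,0.001],"delta_rot":[0,0,0],"fingers":-1},
    {"travel":[0,0,0.002],"delta_rot":[0,0,0],"fingers":-1},
  ],
)

```text
time: 7.02
tcp_pos: [0.5255, 0.1049, 0.0892]
ee_rot: [180.0, -0.0, -11.0]
wrist_force: [0.1, 0.5, 1.0]
gripper_width: 0.337
```

>>> step_arm(
  rows=[
    {"travel":[0,0,0.001],"delta_rot":[0,0,0],"fingers":-1},
    {"travel":[0,0,0.002],"delta_rot":[0,0,0],"fingers":-1},
  ],
)

```text
time: 7.18
tcp_pos: [0.5257, 0.105, 0.0874]
ee_rot: [-180.0, -0.0, -11.0]
wrist_force: [0.1, 2.1, 2.3]
gripper_width: 0.344
```

>>> step_arm(
  rows=[
    {"travel":[0,0,0.001],"delta_rot":[0,0,0],"fingers":-1},
    {"travel":[0,0,0.002],"delta_rot":[0,0,0],"fingers":-1},
  ],
)

```text
time: 7.35
tcp_pos: [0.5257, 0.105, 0.0854]
ee_rot: [-180.0, -0.0, -11.0]
wrist_force: [2.1, 1.4, 1.2]
gripper_width: 0.344
```

>>> step_arm(
  rows=[
    {"travel":[0,0,0.001],"delta_rot":[0,0,0],"fingers":-1},
    {"travel":[0,0,0.002],"delta_rot":[0,0,0],"fingers":-1},
  ],
)

```text
time: 7.52
tcp_pos: [0.5256, 0.105, 0.0833]
ee_rot: [-180.0, -0.0, -11.0]
wrist_force: [0.5, 3.4, 1.0]
gripper_width: 0.343
```

The roller is felt: about 3 N vertically, and it pushes sideways. Continuing down.

>>> step_arm(
  rows=[
    {"travel":[0,0,0.0015],"delta_rot":[0,0,0],"fingers":-1},
    {"travel":[0,0,0.003],"delta_rot":[0,0,0],"fingers":-1},
  ],
)

```text
time: 7.68
tcp_pos: [0.5255, 0.105, 0.0801]
ee_rot: [-180.0, -0.0, -11.0]
wrist_force: [1.3, 3.4, 0.4]
gripper_width: 0.339
```

>>> step_arm(
  rows=[
    {"travel":[0,0,0.0015],"delta_rot":[0,0,0],"fingers":-1},
    {"travel":[0,0,0.003],"delta_rot":[0,0,0],"fingers":-1},
  ],
)

```text
time: 7.85
tcp_pos: [0.5254, 0.1049, 0.077]
ee_rot: [180.0, 0.0, -11.0]
wrist_force: [0.4, 3.3, 0.3]
gripper_width: 0.342
```

>>> step_arm(
  rows=[
    {"travel":[0,0,0.0015],"delta_rot":[0,0,0],"fingers":-1},
    {"travel":[0,0,0.003],"delta_rot":[0,0,0],"fingers":-1},
  ],
)

```text
time: 8.02
tcp_pos: [0.5254, 0.1049, 0.0741]
ee_rot: [180.0, 0.0, -11.0]
wrist_force: [0.8, 4.1, 0.4]
gripper_width: 0.336
```

>>> step_arm(
  rows=[
    {"travel":[0,0,0.0015],"delta_rot":[0,0,0],"fingers":-1},
    {"travel":[0,0,0.003],"delta_rot":[0,0,0],"fingers":-1},
  ],
)

```text
time: 8.18
tcp_pos: [0.5254, 0.1049, 0.0711]
ee_rot: [180.0, 0.0, -11.0]
wrist_force: [1.6, 4.0, 1.0]
gripper_width: 0.339
```

>>> step_arm(
  rows=[
    {"travel":[0,0,0.0015],"delta_rot":[0,0,0],"fingers":-1},
    {"travel":[0,0,0.003],"delta_rot":[0,0,0],"fingers":-1},
  ],
)

```text
time: 8.35
tcp_pos: [0.5255, 0.1049, 0.0681]
ee_rot: [180.0, -0.0, -11.0]
wrist_force: [0.9, 3.5, 0.6]
gripper_width: 0.342
```

>>> step_arm(
  rows=[
    {"travel":[0,0,0.0015],"delta_rot":[0,0,0],"fingers":-1},
    {"travel":[0,0,0.003],"delta_rot":[0,0,0],"fingers":-1},
  ],
)

```text
time: 8.52
tcp_pos: [0.5254, 0.1049, 0.0651]
ee_rot: [180.0, -0.0, -11.0]
wrist_force: [1.6, 3.7, 0.7]
gripper_width: 0.341
```

>>> step_arm(
  rows=[
    {"travel":[0,0,0.001],"delta_rot":[0,0,0],"fingers":-1},
    {"travel":[0,0,0.001],"delta_rot":[0,0,0],"fingers":-1},
  ],
)

```text
time: 8.68
tcp_pos: [0.5254, 0.1049, 0.064]
ee_rot: [180.0, 0.0, -11.0]
wrist_force: [0.7, 3.1, -2.1]
gripper_width: 0.337
```

>>> step_arm(
  rows=[
    {"travel":[0,0,0.001],"delta_rot":[0,0,0],"fingers":-1},
    {"travel":[0,0,0.001],"delta_rot":[0,0,0],"fingers":-1},
  ],
)

```text
time: 8.85
tcp_pos: [0.5255, 0.1049, 0.0636]
ee_rot: [180.0, -0.0, -11.0]
wrist_force: [0.2, 3.6, 3.5]
gripper_width: 0.341
```

It meets the floor at TCP z 0.0636, exactly 5 mm above the counter grip height. Releasing and rising.

>>> step_arm(
  rows=[
    {"travel":[0,0,0],"delta_rot":[0,0,0],"fingers":0.5},
    {"travel":[0,0,0],"delta_rot":[0,0,0],"fingers":0.5},
    {"travel":[0,0,0],"delta_rot":[0,0,0],"fingers":0.5},
    {"travel":[0,0,0],"delta_rot":[0,0,0],"fingers":0.5},
  ],
)

```text
time: 9.18
tcp_pos: [0.5253, 0.1047, 0.0631]
ee_rot: [180.0, 0.0, -11.0]
wrist_force: [0.4, 0.3, 0.3]
gripper_width: 0.753
```

>>> step_arm(
  rows=[
    {"travel":[0,0,-0.005],"delta_rot":[0,0,0],"fingers":0.5},
    {"travel":[0,0,-0.02],"delta_rot":[0,0,0],"fingers":0.5},
    {"travel":[0,0,-0.05],"delta_rot":[0,0,0],"fingers":0.5},
    {"travel":[0,0,-0.08],"delta_rot":[0,0,0],"fingers":0.5},
    {"travel":[0,0,-0.11],"delta_rot":[0,0,0],"fingers":0.5},
  ],
)

```text
time: 9.6
tcp_pos: [0.5251, 0.1048, 0.1747]
ee_rot: [180.0, 0.0, -11.0]
wrist_force: [0.9, 0.2, 1.3]
gripper_width: 0.748
```

```bash
python3 -c "
from h import *
delta([.50,-.12,.18],-11)
p,d=optics.camera('side'); cv2.imwrite('pics/s4.png',cv2.resize(p[190:370,190:370,::-1],None,fx=3.3,fy=3.3,interpolation=cv2.INTER_CUBIC))"
```

```text
t 9.6 pos [0.5251 0.1048 0.1747] rot [ 1.7998e+02  4.0000e-02 -1.1010e+01] F [0.9  0.16 1.33] w 0.748
travel [ 0.0183  0.2254 -0.0052] rot [ 0.02  0.04 -0.01]
```

View pics/s4.png

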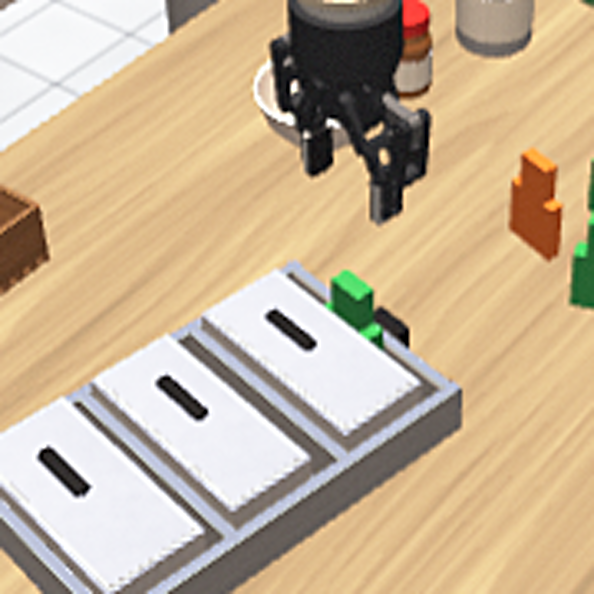

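It stands home beside the pan, with its shoulders at lid height at crop (350,300). I clear the arm for an unobstructed check.

>>> step_arm(
  rows=[
    {"travel":[0,0.035,-0.02],"delta_rot":[0,0,0],"fingers":0.5},
    {"travel":[0,0.075,-0.03],"delta_rot":[0,0,0],"fingers":0.5},
    {"travel":[0,0.115,-0.04],"delta_rot":[0,0,0],"fingers":0.5},
    {"travel":[0,0.155,-0.04],"delta_rot":[0,0,0],"fingers":0.5},
    {"travel":[0,0.195,-0.04],"delta_rot":[0,0,0],"fingers":0.5},
  ],
)

```text
time: 10.07
tcp_pos: [0.4876, -0.0882, 0.2142]
ee_rot: [180.0, -0.1, -11.0]
wrist_force: [0.7, -0.3, -0.9]
gripper_width: 0.748
```

>>> step_arm(
  rows=[
    {"travel":[0,0.04,0],"delta_rot":[0,0,0],"fingers":0.5},
    {"travel":[0,0.08,0],"delta_rot":[0,0,0],"fingers":0.5},
    {"travel":[0,0.12,0],"delta_rot":[0,0,0],"fingers":0.5},
    {"travel":[0,0.16,0],"delta_rot":[0,0,0],"fingers":0.5},
    {"travel":[0,0.2,0],"delta_rot":[0,0,0],"fingers":0.5},
  ],
)

```text
time: 10.48
tcp_pos: [0.4491, -0.2847, 0.2136]
ee_rot: [180.0, -0.0, -11.0]
wrist_force: [1.1, -0.4, 0.0]
gripper_width: 0.75
```

```bash
python3 - <<'E'
from h import *
s=ctrl.observe(); print(s['time'],s['tcp_pos'])
I={}
for n in('side','top'):
    p,d=optics.camera(n); I[n]=p; np.savez(n+'2.npz',p=p,d=d)
cv2.imwrite('pics/t5.png',cv2.resize(I['top'][190:295,180:420,::-1],None,fx=3.3,fy=3.3,interpolation=cv2.INTER_CUBIC))
cv2.imwrite('pics/s5.png',cv2.resize(I['side'][200:350,230:430,::-1],None,fx=4,fy=4,interpolation=cv2.INTER_CUBIC))
yaw=np.radians(-11.05); ex=np.array([np.cos(yaw),np.sin(yaw)]); ey=np.array([-ex[1],ex[0]]); O=np.array([.5229,.0966])
d=np.load('top2.npz')['d']
m=hsvmask(I['top'],*COL['green']); m[:, :240]=0; m[:,290:]=0
P,uv=pts('top',d,m); h=P[:,2]>.085; print(len(P),h.sum(),'top z',P[h,2].mean(), P[~h,2].mean())
for nm,mm,z in(('tab',h,.095),('all',h|True,.09)):
    W=onplane('top',uv[mm],z)[:,:2]-O; q=np.c_[W@ex,W@ey]*1000; print(nm,q.mean(0).round(1),q.min(0).round(1),q.max(0).round(1),cv2.minAreaRect((W*1000).astype(np.float32)))
E
```

```text
10.4833 [ 0.44907636 -0.28473884  0.21360392]
107 64 top z 0.09389806037551206 0.06394414340712255
tab [0.5 6.2] [-14.1  -0.4] [16.1 13.3] ((2.2718286514282227, 6.0717082023620605), (13.638657569885254, 30.22634506225586), 78.46426391601562)
all [-3.1  4.9] [-26.7  -3.3] [19.6 13.9] ((-2.418607711791992, 5.95247220993042), (17.113018035888672, 46.36532974243164), 78.3728256225586)
```

View pics/t5.png

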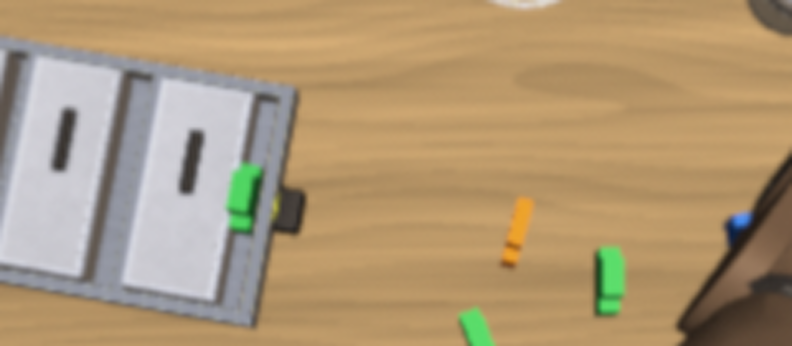

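View pics/s5.png

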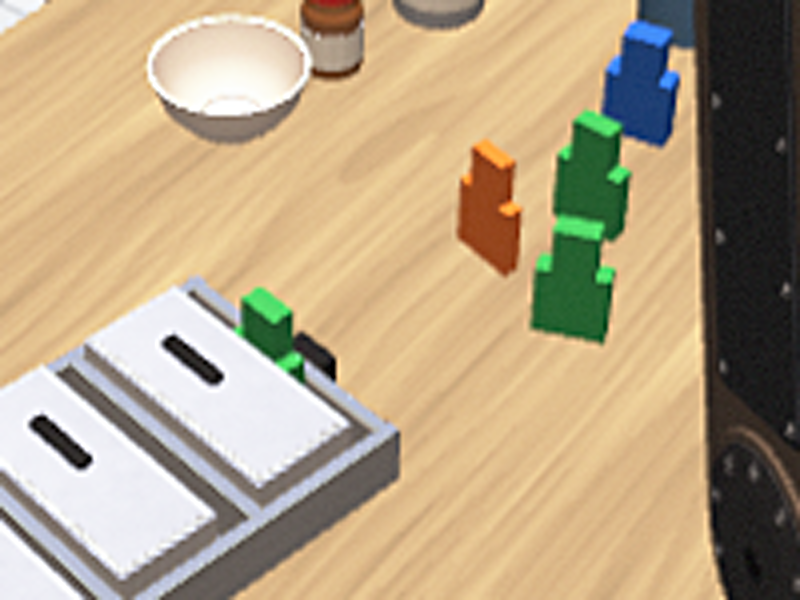

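```bash
python3 - <<'E'
from h import *
f=np.load('top2.npz');p,d=f['p'],f['d']
for c in('green','orange'):
    k,l,st,ce=cv2.connectedComponentsWithStats(hsvmask(p,*COL[c]).astype(np.uint8))
    for i in range(1,k):
        if 50<st[i,4]<150:
            P,uv=pts('top',d,l==i); h=P[:,2]>.08
            if h.sum(): print(c,ce[i].round(0),h.sum(),'top median',np.median(P[h,2]).round(4),'mean',P[h,2].mean().round(4), 'sh', np.median(P[(P[:,2]<.075)&(P[:,2]>.04),2]).round(4))
for n in('top0','top2'):
    q=np.load(n+'.npz')['p']; m=hsvmask(q,(24,90,90),(34,255,255)); m[:,:255]=0;m[:,275:]=0;m[:235]=0;m[275:]=0; v,u=np.nonzero(m); print(n,'yellow px',len(u),u.mean() if len(u) else 0,v.mean() if len(u) else 0)
    print(q[253,256:270].tolist())
# side z of tab top & shoulder via edges
f=np.load('side2.npz');p,d=f['p'],f['d']
k,l,st,ce=cv2.connectedComponentsWithStats(hsvmask(p,(45,150,30),(75,255,255)).astype(np.uint8))
for i in range(1,k):
    if st[i,4]>60:
        P,uv=pts('side',d,l==i); top=P[P[:,2]>.08]; print('side',ce[i].round(0),'zmax98',np.percentile(P[:,2],95).round(4))
E
```

```text
green [254. 250.] 69 top median 0.0935 mean 0.093 sh 0.0603
green [364. 275.] 52 top median 0.0884 mean 0.0885 sh 0.0552
green [325. 293.] 51 top median 0.0904 mean 0.0901 sh 0.0578
orange [336. 260.] 50 top median 0.0896 mean 0.0891 sh 0.0544
top0 yellow px 9 263.3333333333333 251.77777777777777
[[146, 146, 150], [146, 135, 115], [149, 142, 128], [146, 147, 153], [144, 147, 158], [140, 142, 149], [135, 131, 111], [124, 121, 67], [84, 81, 52], [64, 59, 53], [64, 59, 55], [66, 61, 56], [68, 62, 57], [66, 60, 55]]
top2 yellow px 13 263.38461538461536 252.23076923076923
[[26, 70, 32], [70, 88, 67], [128, 132, 125], [146, 149, 156], [148, 151, 163], [144, 146, 152], [150, 147, 114], [160, 158, 70], [106, 104, 54], [66, 61, 54], [67, 61, 56], [68, 63, 58], [70, 64, 59], [68, 62, 57]]
side [375. 258.] zmax98 0.0887
side [297. 282.] zmax98 0.0949
```

```bash
python3 -c "
from cell import ctrl
print(ctrl.sign_off())"
```

```text
the job is handed in; nothing more can be done
None
```

The green middle spacer fits the gap, and I left it home on the bay floor over the roller. The job was handed in at about 10.6 s of the 72 s, and the hand-in gave no verdict.

**How it was found:** The images put the gap at about 16.8 mm, so I tried the green spacer first, taking the farthest of the three green lookalikes. I touched it lightly against the pan (about 7 N) and backed off. It then went in with no more than about 4 N on the wrist at any reading. The roller was felt on the way down, with a steady sideways push of 3 to 4 N. That rules out the wide gap, where the spacer would have missed the roller, and a narrow gap would not have let it in. So I did not try the orange or blue spacers.

**Last checks:**
- **Seating:** the floor was met 5 mm above the height at which the spacer stood on the counter. Its top reads 93 to 95 mm, against 89 to 90 mm for spacers standing on the counter.
- **Position:** it is within about 3 mm of the gap's middle and within about 1° of straight.
- **Roller:** slightly more of the yellow roller shows on its outer side than before (13 pixels against 9). I could not read its value directly. The sideways push is the better evidence that it is held back.
- **Other spacers:** the orange and blue spacers were not touched and stand where they were, though the arm partly hid the blue one in the final top view.

**One disagreement:** the two cameras differed by about 1.5 mm on the pan's edge, so I set the final sideways position by touch. The spacer's tilt was only checked roughly; by my estimate the gap itself limits any lean to about 0.03 rad.

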